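# Refit the battery cover of a soap dispenser

### The job

The white soap dispenser is lying face down on the glass ledge with fresh cells in its open battery bay. Pick up its battery cover, hook the tongue of the cover under the brow at the far end of the bay while the cover slants, then pivot the near end down until it snaps flat under the catch, and let go. Press only as hard as the click needs so the plastic does not crack, and leave everything else on the ledge where it is.

Things in the scene. Friction and masses are not known exactly. Their poses are not given: they have to be found in the camera images.
- dispenser: white plastic soap dispenser lying face down, fixed: 190 (x) x 82 (y) x 50 mm high shell, steel spout at +x. Origin: centre of underside; z up; its x within 0.4 rad of world x. The battery cradle in its top (bay, brow, ledges, catch) sits up to 8 mm off mid place in x and 4 in z, level, not measured: feel for it. It cracks at 35 N (all contacts with the cover added), 20 N from the gripper.
- slot (a point): lower edge of the brow at mid width, cradle in mid place (dispenser frame 28.5, 0, 53.5 mm; truly up to 8 off in x, 4 in z). The brow, 5 thick and 67 wide, overhangs the bay's +x end. The slot under it is 53 wide, 8.5 high and 11.5 deep (end wall 11.5 past the edge). Its floor, 8.5 below this point, runs out 23.5 mm into the bay; before it lie the cells (0.6 lower).
- home (a point): where the cover's origin lies when home, cradle in mid place (dispenser frame -9.5, 0, 49 mm; truly off like the slot, plus play of 0.8 in x, 1.5 in y): plate on two side ledges (4 above the slot floor, each 7.5 wide), its top flush with the bay walls, tongue in the slot. The bay is 53 wide; its -x wall is 42 behind this point.
- catch (a point): nose tip, at rest, of the sprung catch at the bay's -x end, cradle in mid place (dispenser frame -47, 0, 56.7 mm; off like the slot), 24 wide. Its upper face is a ramp rising at 55 degrees towards -x for 8 mm. The cover's near edge, pushed down it, drives the catch back 2 to 4 mm (3.6 N, plus 1.2 N per mm); then it springs out over the cover. It takes about 4 to 15 N down on the ridge.
- latch (a joint): how far the catch is pushed back towards -x, in m: 0 when sprung fully out (as at the start), 0.002 to 0.004 while the cover's near edge is passing or hangs on its nose, back below 0.001 once it has clicked over the cover
- cover: loose white plastic battery cover, 60 g, lying right way up on the glass. Origin: centre of the underside of an 80 mm length; x points to the tongue, z up. A plate x -40 to 37, y -25 to 25, z 0 to 6 mm; a tongue (the lip) x 37 to 49, y -15 to 15, z 0 to 3; and on top a finger ridge along x, x -38 to -2, y -6 to 6 (12 wide to pinch), z 6 to 20. Turned up to 0.5 rad from the world axes.
- cover_lip (a point): middle of the tongue's end, at its underside (cover frame 49, 0, 0 mm)
- cover_rear (a point): middle of the cover's near end (the one away from the tongue), at its underside (cover frame -40, 0, 0 mm)
- pump: bystander: empty white plastic pump dispenser, 62 mm round, 158 high with its springy head; origin under its centre
- toothbrush: bystander: ribbed green toothbrush lying along x between the dispenser and the cover, 193 mm long, 16 high; origin on the underside near the middle
- pillbox: bystander: closed round blue pill box, 68 mm across, 27 high; origin under its centre
- pusher: bystander: steel cuticle pusher, 124 mm long, 7 thick, lying across y nearest the robot; origin on its underside in the middle
- tray: bystander: oval white ceramic tray, about 96 x 156 x 14 mm; origin under its centre
- tumbler: bystander: glass tumbler, 70 mm across, 95 high; origin under its centre
There are look-alikes about, which are no part of the job. There is more than one size of the cover; the one meant has the size given above.

How it is judged (in metres and radians):
On the way:
1. the tongue has been dipped to the height of the slot at the far end of the bay while the cover slants, its near end still raised by more than 0.12 rad (x of cover_lip in the frame of dispenser above 0.02 m and y of cover_lip in the frame of dispenser between -0.008 and 0.008 m and z of cover_lip in the frame of dispenser between 0.036 and 0.056 m and angle between cover's own z axis and vertical above 0.12 rad), for 0.1 s.
At the end, for the whole second after the job is handed in: The cover lies flat in the bay under the brow and the catch, which has sprung back over it to within 1.2 mm: its origin within 10 mm of the home point along x, 3 mm along y and 5.5 mm in height, level within 0.04 rad, in line with the dispenser within 0.08 rad, at rest and let go (x of cover in the frame of dispenser between -0.0195 and 0.0005 m and y of cover in the frame of dispenser between -0.003 and 0.003 m and z of cover in the frame of dispenser between 0.0435 and 0.0545 m and value of joint latch below 0.0012 m and angle between the z axis of cover and the z axis of dispenser, either way round below 0.04 rad and angle between the x axis of cover and the x axis of dispenser, either way round below 0.08 rad and linear speed of cover below 0.02 m/s); the robot touches nothing.
It fails at once if the cover is forced against the dispenser with more than 35 N (contact force between cover and dispenser above 35 N).
It fails at once if the gripper or arm presses on the dispenser itself with more than 20 N (contact force between the arm and dispenser above 20 N).
It fails at once if a bystander is shifted by more than 15 mm (distance of any of pump, toothbrush, pillbox, pusher, tray, tumbler from where it was at the start of the episode above 0.015 m).
It also fails if it takes over 61 s, if anything falls off the work surface, if the arm or the gripper's body presses on something with over 40 N, if the wrist force passes 120 N, or if a joint passes its speed limit or range.

### The arm

A 6-joint arm with a two-finger parallel gripper is mounted at the origin on the work surface. World frame = base frame: x ahead of the robot, y to its left, z up, the work surface at z = 0. Lengths are in m, angles in degrees, forces in N, time in s.
With the tool pointing down it reaches from about 0.4 to 0.825 m from the base axis. Payload 7 kg.
Tool frame: the origin (TCP) lies on the centre line of the jaws, within the pads' length; the fingertips stand 19 mm ahead of it and the grasp point (between the pads) is the TCP (r.tip_extent is the distance from the TCP to the fingertips, in m); z points along the fingers, y is the line along which they close (so a half turn about z gives the same grasp; the last joint's range is limited). The gripper opens to 88 mm and grips with 3 to 60 N. Pads are 19 mm wide; open, the fingers measure 130 mm over their backs; the gripper's body (78 mm by 193 mm) begins 47 mm behind the grasp point.
Start: joints at [90.418, 20.546, 0.682, 0, -70.136, -16.507], TCP at [0.187, 0.649, 0.246] pointing down, gripper open.
Joint ranges: [-176.03, 176.03], [-82.01, 121.73], [-58.28, 71.71], [-173.87, 95.51], [-174.79, -0.11], [-173.66, 173.66]. Speed limits (degrees/s): [136.94, 136.94, 172.46, 180, 180, 180].

### API

Orientations are given as [roll, pitch, yaw] about the fixed x, y, z axes, in that order (R = Rz(yaw) Ry(pitch) Rx(roll)).
In Python, from plant import r gives the robot as it stands. The module is installed in compiled form; this text tells all that it offers.
- The arm moves only by the tool jog_arm, never from a script. Its argument "deltas" is a list that holds one entry, the list of rows, each a list of 5 numbers: the opening, from -1 (shut) to 1 (fully open), then the shift along the world's x, y, z in cm, then the turn about the world's z in rad. In form: [[[claw, dx, dy, dz, turn], ...]]. A call has 1 to 8 rows; each row shifts and turns the commanded pose from where the row before left it; what a row does not reach is not made up. A row lasts 1/8 s, in which the tool goes at most 62.5 mm and 10.7 degrees, less where a joint would pass 70% of its speed; a pose out of reach is approached as far as the arm can. A call with a gripper value outside its range is refused whole. The fingers move at their own pace and stop on an object; "force" is the grip in N (left out, the last holds). Time passes only in rows, so rows that do not move let the fingers close. It gives the time, the measured TCP pose, the force, the opening and the grip force at its end, in the units of the state.
- r.get_state(): the state, without advancing time (a new reading comes with each control period).
- r.capture(name): name is "side" or "top" or "wrist"; returns the picture (420x560x3 uint8, blue, green, red); there is no depth.
- r.camera_info(name): a dict with "fx", "fy", "cx", "cy" (pixels), "k1" (the pictures are not rectified: a ray, as slopes to the right and down, at radius r is drawn at 1 + k1 r^2 times it, then the intrinsics apply), "view" (4x4, takes a point from world to camera coordinates). Camera axes: x right, y up, looking along -z (the intrinsics and any distortion apply to the point x, -y, -z); pixel columns grow to the right and rows downward; lengths in m; the calibration is good to about 2 mm. A picture is of the moment at which its call begins: read the wrist's pose just before it. camera_info takes no time and is no camera call; for the wrist camera it gives the pose at the moment of the call.
- r.close_job(): hands the job in; it is judged then, once.
The state is a dict: "time_s": time; "joints": joint angles; "qd": joint speeds; "joint_torque": joint torques, N m; "tcp_pos": TCP position; "eef_rot": TCP orientation; "contact_force": force on the tool from outside, world axes, zero at the start; "moment": the same for the moment, N m; "gripper_width": finger opening in m; "gripper_force": force on a finger pad.
Only numpy, scipy, OpenCV 4.12 (cv2) and the standard library are available. Lean on these libraries where they do the work, as an engineer would, in place of code of your own. Each camera call takes 0.05 s, during which the arm holds its last target. There are 200 camera calls.

## Working session

There is one attempt and no reset: what is moved stays moved. The work goes in short steps, Python scripts to look and compute and a tool call to move; the robot and the scene stay as the last step left them, time stands still between calls to the robot, and variables do not carry over. Pictures are saved under pics/ and viewed, at most 10 in all, crops included, and the job is handed in when it is done.

Besides the shell and the picture viewer there is one more tool, called after "Call:" as name(argument=value, ...) on one line, values as JSON. jog_arm: Moves the arm, as the interface text tells. Its arguments: {"type":"object","properties":{"deltas":{"type":"array"},"force":{"type":"number"}},"required":["deltas"]}

```bash
mkdir -p pics; cat > h.py <<'E'
import numpy as np, cv2
from plant import r
def pix2ray(name,u,v,ci=None):
    c=ci or r.camera_info(name); V=np.array(c["view"])
    p=np.array([(u-c["cx"])/c["fx"],(v-c["cy"])/c["fy"]]); q=p.copy()
    for _ in range(20): q=p/(1+c["k1"]*(q@q))
    d=V[:3,:3].T@np.array([q[0],-q[1],-1.]); o=-V[:3,:3].T@V[:3,3]
    return o,d
def onplane(name,u,v,z,ci=None):
    o,d=pix2ray(name,u,v,ci); return o+d*(z-o[2])/d[2]
def proj(name,P,ci=None):
    c=ci or r.camera_info(name); V=np.array(c["view"])
    q=V[:3,:3]@np.array(P)+V[:3,3]; s=np.array([q[0],-q[1]])/-q[2]; s=s*(1+c["k1"]*(s@s))
    return np.array([c["fx"]*s[0]+c["cx"],c["fy"]*s[1]+c["cy"]])
E
python3 - <<'E'
from h import *
a=r.capture("top");b=r.capture("side")
cv2.imwrite("pics/top0.png",a);cv2.imwrite("pics/side0.png",b)
for n in("top","side","wrist"):
    c=r.camera_info(n);V=np.array(c["view"]);print(n,c["fx"],c["k1"],(-V[:3,:3].T@V[:3,3]).round(3),V[2,:3].round(2))
print(r.get_state())
E
```

```text
top 384.1127547289984 -0.08299850150482509 [0.294 0.004 1.207] [-0.18 -0.02  0.98]
side 436.53021243913963 -0.02458748280630299 [0.139 0.532 0.804] [-0.37  0.53  0.76]
wrist 337.12528898694137 -0.050071709066546774 [0.252 0.628 0.384] [ 0.24 -0.07  0.97]
{'time_s': 0.1, 'joints': array([ 9.04192957e+01,  2.05857408e+01,  6.36844615e-01, -1.52620569e-02,
       -7.01339036e+01, -1.65072783e+01]), 'qd': array([ 0.10011117, -0.07616948,  0.01546767,  0.08092566,  0.01892583,
       -0.01174371]), 'joint_torque': array([-2.64644383e-03, -5.84163308e+01,  2.93749040e+01,  7.01551795e+00,
        1.01687617e-02, -4.62517312e-05]), 'tcp_pos': array([0.1869718 , 0.64815987, 0.24472552]), 'eef_rot': array([ 1.79916536e+02, -9.77169007e-03, -1.60931723e+01]), 'contact_force': array([ 0.26322133,  0.2076164 , -0.60433164]), 'moment': array([-0.07667923,  0.05095184, -0.01872291]), 'gripper_force': 0.0, 'gripper_width': 0.087654503781437}
```

View pics/top0.png

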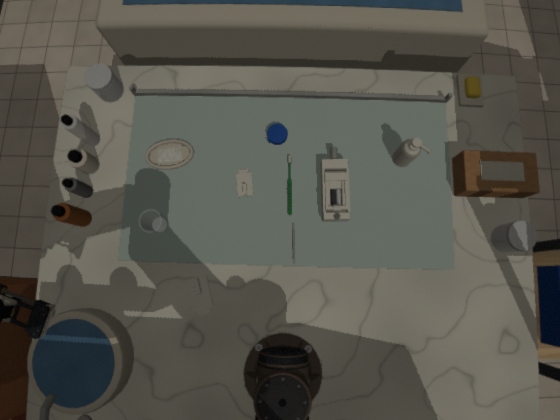

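View pics/side0.png

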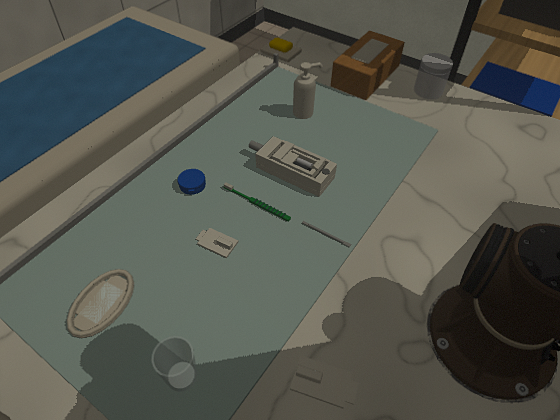

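Top view: the dispenser is at (336,190) with its spout up at (332,152). The toothbrush is at (290,185), the pusher at (293,240) and the pill box at (277,133). Cover candidates are (245,183) on the glass and a pale shape near (205,290) on the marble off the ledge. I'll measure both and enlarge them.

```bash
python3 - <<'E'
from h import *
a=cv2.imread("pics/top0.png");b=cv2.imread("pics/side0.png")
ca=cv2.resize(a[155:215,225:265],None,fx=9,fy=9,interpolation=cv2.INTER_CUBIC)
cb=cv2.resize(b[220:265,185:245],None,fx=6,fy=6,interpolation=cv2.INTER_CUBIC)
cc=cv2.resize(a[265:325,180:240],None,fx=4,fy=4,interpolation=cv2.INTER_CUBIC)
W=np.zeros((540,730,3),np.uint8);W[:540,:360]=ca;W[:270,365:725]=cb;W[280:520,365:605]=np.clip(cc*1.6,0,255)
cv2.imwrite("pics/c1.png",W)
for n,im,roi in(("top",a,(225,160,265,205)),("side",b,(185,220,245,265)),("top",a,(310,145,360,225))):
    x0,y0,x1,y1=roi;s=im[y0:y1,x0:x1].astype(int)
    m=((s[:,:,2]-s[:,:,0])>-2).astype(np.uint8)*255
    cs,_=cv2.findContours(m,0,2);c=max(cs,key=cv2.contourArea)+[x0,y0]
    R=cv2.minAreaRect(c.astype(np.float32));z=.003 if x1<300 else .05
    P=np.array([onplane(n,*p,z)[:2] for p in cv2.boxPoints(R)])
    print(n,R,P.round(4).tolist(),"sides",np.linalg.norm(P[1]-P[0]).round(4),np.linalg.norm(P[2]-P[1]).round(4),P.mean(0).round(4))
for uv in((205,290),(197,280),(210,300)):print(onplane("top",*uv,0))
E
```

```text
top ((244.5, 182.0), (44.0, 39.0), 90.0) [[0.6559, 0.2064], [0.6588, 0.0788], [0.513, 0.0736], [0.5098, 0.1984]] sides 0.1277 0.1459 [0.5844 0.1393]
side ((214.5, 242.0), (44.0, 59.0), 90.0) [[0.6816, 0.1306], [0.5686, 0.0501], [0.4932, 0.1465], [0.5975, 0.2209]] sides 0.1388 0.1224 [0.5852 0.137 ]
top ((334.5, 184.5), (79.0, 49.0), 90.0) [[0.6974, -0.0675], [0.7018, -0.2226], [0.4502, -0.2199], [0.4464, -0.0708]] sides 0.1551 0.2516 [ 0.574  -0.1452]
[0.23798858 0.24754031 0.        ]
[0.2677176  0.27436168 0.        ]
[0.20814084 0.23032209 0.        ]
```

View pics/c1.png

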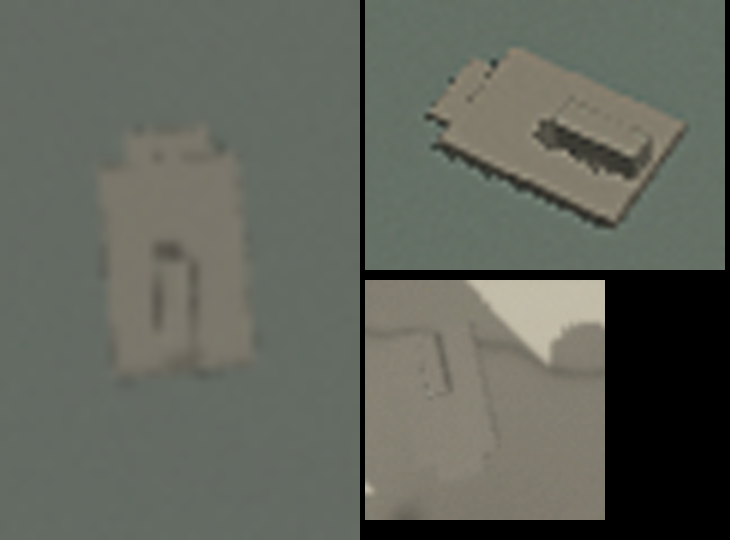

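The cover at top (245,183) / side (215,242) has about a 50 mm plate, a tongue towards +x and a narrow ridge, which matches the given size. The one at (205,290) on the marble is clearly bigger and off the ledge, so it's the look-alike. The glass one is my target, and I'm moving over it now.

Call:
jog_arm(deltas=[[[1,3.5,-4.6,0,0.05],[1,3.5,-4.6,0,0.05],[1,3.5,-4.6,0,0.05],[1,3.5,-4.6,0,0.05],[1,3.5,-4.6,0,0.05],[1,3.5,-4.6,0,0.05],[1,3.5,-4.6,0,0.05],[1,3.5,-4.6,0,0.02]]])

```text
time_s: 1.1
tcp_pos: [0.4678, 0.2789, 0.2455]
eef_rot: [-180.0, 0.0, 5.2]
contact_force: [0.5, -0.4, 0.5]
gripper_width: 0.0878
gripper_force: 0.0
```

Call:
jog_arm(deltas=[[[1,3.5,-4.6,0,0],[1,3.5,-4.6,0,0],[1,3.3,-4.6,0,0],[1,0,0,0,0],[1,0,0,0,0]]])

```text
time_s: 1.72
tcp_pos: [0.5699, 0.1422, 0.2451]
eef_rot: [180.0, 0.1, 5.0]
contact_force: [0.4, 0.1, -0.1]
gripper_width: 0.0878
gripper_force: 0.0
```

```bash
python3 - <<'E'
from h import *
import pickle
ci=r.camera_info("wrist");w=r.capture("wrist");t=r.capture("top")
cv2.imwrite("pics/w1.png",w);cv2.imwrite("pics/t1.png",t);pickle.dump(ci,open("w1.pkl","wb"))
s=r.get_state();print(s["time_s"],s["tcp_pos"],s["eef_rot"],s["joints"].round(1))
E
```

```text
1.825 [0.56957092 0.14325571 0.24543551] [-1.79996583e+02  1.68977467e-02  5.16161275e+00] [ 33.2  12.4 -10.7  -0.  -66.9  62. ]
```

View pics/w1.png

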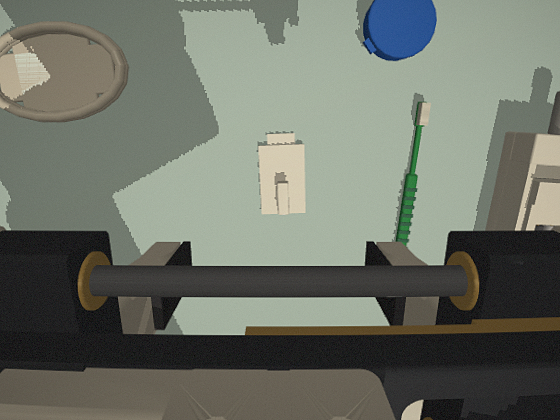

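The wrist view shows the cover at (282,178), lit and whole: tongue top (281,137), ridge (282,196). The toothbrush is at (410,170) and the dispenser edge at right (530,180). Next I'll measure the cover, and the dispenser from the top and side views.

```bash
python3 - <<'E'
from h import *
import pickle
ci=pickle.load(open("w1.pkl","rb"));w=cv2.imread("pics/w1.png")
s=w.astype(int)[120:225,240:325]
m=((s[:,:,2]-s[:,:,0])>8).astype(np.uint8)*255
cs,_=cv2.findContours(m,0,2);c=max(cs,key=cv2.contourArea)[:,0]+[240,120]
P=np.array([onplane("wrist",*p,.005,ci)[:2] for p in c],np.float32)*1000
R=cv2.minAreaRect(P);print(R,cv2.boxPoints(R).round(1).tolist())
# dispenser: mask in t1 and raw edges
t=cv2.imread("pics/t1.png");s=t.astype(int)[140:230,310:362]
m=((s[:,:,2]-s[:,:,0])>4).astype(np.uint8)*255
cv2.imwrite("pics/m.png",np.hstack([cv2.resize(t[140:230,310:362],None,fx=6,fy=6,interpolation=cv2.INTER_CUBIC),cv2.cvtColor(cv2.resize(m,None,fx=6,fy=6,interpolation=0),cv2.COLOR_GRAY2BGR)])[:600])
cs,_=cv2.findContours(m,0,2);c=max(cs,key=cv2.contourArea)[:,0]+[310,140]
P=np.array([onplane("top",*p,.05)[:2] for p in c],np.float32)*1000
R=cv2.minAreaRect(P);print(R,cv2.boxPoints(R).round(1).tolist())
E
```

```text
((578.1686401367188, 137.3557891845703), (92.95964813232422, 52.65191650390625), 7.143383502960205) [[528.7999877929688, 157.6999969482422], [535.2999877929688, 105.5], [627.5999755859375, 117.0], [621.0, 169.3000030517578]]
((575.1119384765625, -146.0377960205078), (235.68077087402344, 89.18301391601562), 2.0146942138671875) [[455.79998779296875, -105.5999984741211], [458.8999938964844, -194.6999969482422], [694.4000244140625, -186.5], [691.2999877929688, -97.30000305175781]]
```

View pics/m.png

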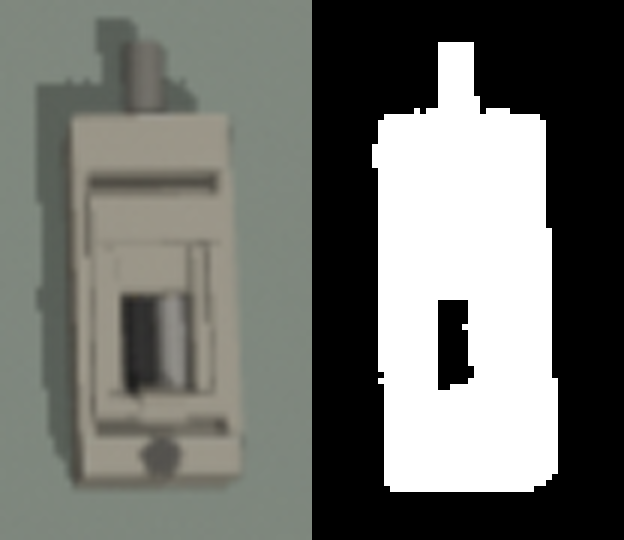

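The dispenser crop shows the brow's dark gap at the +x end at (150,182), the cells at (155,340) and the catch button at (160,455). The cover is at about (573.7,136.8) mm, yaw 7.1°. Going down to grip the ridge near its rear end so the tongue droops.

Call:
jog_arm(deltas=[[[1,-0.7,-0.3,-4,0.035],[1,-0.7,-0.3,-4,0],[1,-0.7,-0.3,-4,0],[1,-0.5,-0.1,-4,0],[1,0,0,-3,0],[1,0,0,-2,0],[1,0,0,-0.7,0],[1,0,0,0,0]]])

```text
time_s: 2.82
tcp_pos: [0.544, 0.1333, 0.0289]
eef_rot: [180.0, -0.0, 7.2]
contact_force: [-0.3, 0.4, 0.4]
gripper_width: 0.0871
gripper_force: 0.0
```

Call:
jog_arm(deltas=[[[-1,0,0,0,0],[-1,0,0,0,0],[-1,0,0,0,0],[-1,0,0,0,0],[-1,0,0,0,0],[-1,0,0,0,0]]], force=4)

```text
time_s: 3.58
tcp_pos: [0.5442, 0.1325, 0.0287]
eef_rot: [-180.0, -0.0, 7.1]
contact_force: [-0.2, 0.0, 2.5]
gripper_width: 0.0499
gripper_force: 4.0
```

Call:
jog_arm(deltas=[[[-1,0,0,0,0],[-1,0,0,0,0]]])

```text
time_s: 3.82
tcp_pos: [0.5441, 0.1326, 0.0287]
eef_rot: [-180.0, -0.0, 7.1]
contact_force: [-0.3, 0.5, 3.7]
gripper_width: 0.05
gripper_force: 4.0
```

```bash
python3 - <<'E'
from h import *
print(r.tip_extent, r.get_state()["contact_force"],r.get_state()["gripper_width"])
w=r.capture("side");cv2.imwrite("pics/s2.png",cv2.resize(w[180:300,130:290],None,fx=5,fy=5,interpolation=cv2.INTER_CUBIC))
E
```

```text
0.019 [-0.32877352  0.53010028  3.68978593] 0.0500241068129617
```

View pics/s2.png

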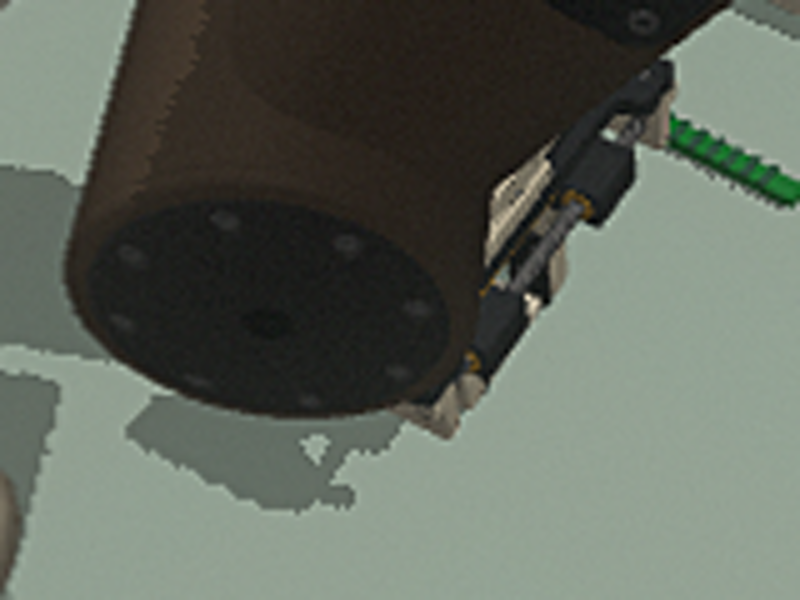

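The opening of 50 mm is the plate's width, so the jaws are around the plate and the glass sits about 8 mm above z=0. In the picture the gripper hides the cover. I'll open, rise 9 mm and take the ridge.

Call:
jog_arm(deltas=[[[1,0,0,0,0],[1,0,0,0,0],[1,0.1,0,0.9,0],[-1,0,0,0,0],[-1,0,0,0,0],[-1,0,0,0,0],[-1,0,0,0,0],[-1,0,0,0,0]]], force=4)

```text
time_s: 4.88
tcp_pos: [0.545, 0.1325, 0.0374]
eef_rot: [180.0, 0.0, 7.1]
contact_force: [-0.1, 0.1, 0.2]
gripper_width: 0.0355
gripper_force: 0.0
```

Call:
jog_arm(deltas=[[[-1,0,0,0,0],[-1,0,0,0,0],[-1,0,0,0,0],[-1,0,0,0,0],[-1,0,0,0,0]]])

```text
time_s: 5.5
tcp_pos: [0.5451, 0.1325, 0.0376]
eef_rot: [-180.0, -0.0, 7.1]
contact_force: [0.4, -0.1, 0.4]
gripper_width: 0.012
gripper_force: 4.0
```

Call:
jog_arm(deltas=[[[-1,0,0,1,0],[-1,0,0,3,0],[-1,0,0,4,0],[-1,0,0,4,0],[-1,-0.5,-4,3,0],[-1,-0.5,-4,3,0],[-1,-0.5,-4,3,0],[-1,-0.5,-4,2,0]]])

```text
time_s: 6.5
tcp_pos: [0.5249, -0.0287, 0.27]
eef_rot: [-180.0, -0.1, 7.1]
contact_force: [1.3, 0.5, 0.1]
gripper_width: 0.0122
gripper_force: 4.0
```

Call:
jog_arm(deltas=[[[-1,-0.5,-4,0,-0.03],[-1,0,-4,0,-0.03],[-1,0,-3.7,0,-0.03],[-1,0,0,0,0],[-1,0,0,0,0]]])

```text
time_s: 7.12
tcp_pos: [0.5198, -0.1445, 0.2679]
eef_rot: [-180.0, -0.0, 1.9]
contact_force: [-0.0, 0.7, -0.8]
gripper_width: 0.0116
gripper_force: 4.0
```

```bash
python3 - <<'E'
from h import *
import pickle
ci=r.camera_info("wrist");w=r.capture("wrist");t=r.capture("side")
cv2.imwrite("pics/w3.png",w);cv2.imwrite("pics/s3.png",t);pickle.dump(ci,open("w3.pkl","wb"))
s=r.get_state();print(s["time_s"],s["tcp_pos"],s["eef_rot"],s["gripper_width"])
u,v=proj("side",s["tcp_pos"]).astype(int);print(u,v)
u0=min(max(u-40,0),460);v0=min(max(v-35,0),320)
W=np.zeros((420,800,3),np.uint8);W[:,:400]=w[:,130:530]
W[:300,400:]=cv2.resize(t[v0:v0+75,u0:u0+100],(400,300),interpolation=cv2.INTER_CUBIC)
cv2.imwrite("pics/c3.png",W)
E
```

```text
7.225 [ 0.52006115 -0.1438082   0.26786709] [-1.79990976e+02 -2.20619232e-02  2.00986933e+00] 0.011792481702426147
313 92
```

View pics/c3.png

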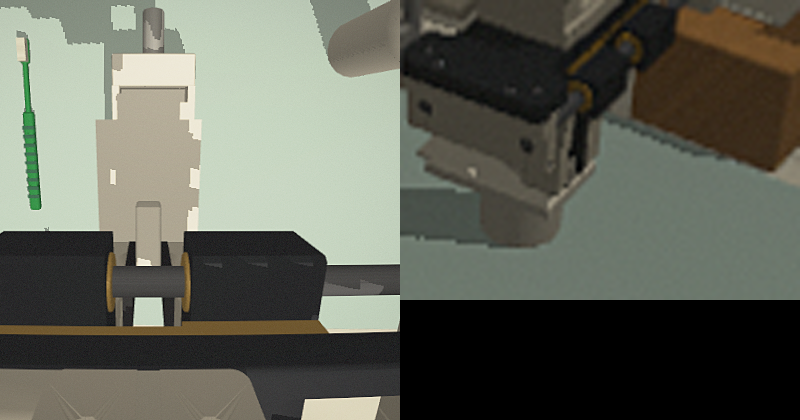

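```bash
python3 - <<'E'
from h import *
import pickle
ci=pickle.load(open("w3.pkl","rb"));ti=np.array([.52,-.144,.2675]);yaw=np.radians(2)
g=.009
Rz=cv2.Rodrigues(np.array([0,0,yaw]))[0]
for th in(0,.1,.2,.3,.4):
    Ry=cv2.Rodrigues(np.array([0,th,0]))[0]; piv=np.array([-.031,0,.015])
    f=lambda p:ti+Rz@(np.array([0,0,g-.0376+.015])+Ry@(np.array(p)-piv))
    for n,c in(("wrist",ci),("side",None)):
        print(th,n,[proj(n,f(p),c).round(0).astype(int).tolist() for p in((.037,.025,.006),(.037,-.025,.006),(.049,.015,.003),(.049,-.015,.003),(-.002,.006,.02),(-.04,.025,.006))])
# dispenser contour from first clear view t1: bright edge pts
w=cv2.imread("pics/w3.png")
for row in(95,105,110,115,125,140,160,180,200,215):print(row,w[row,215:335:4,2].tolist())
E
```

```text
Traceback (most recent call last):
cv2.error: OpenCV(4.12.0) /io/opencv/modules/calib3d/src/calibration_base.cpp:151: error: (-210:Unsupported format or combination of formats) The matrices must have 32f or 64f data type in function 'Rodrigues'
```

```bash
cat >> h.py <<'E'
from scipy.spatial.transform import Rotation as Ro
def coverpts(ti,yaw,th,pts,g=.009,gx=-.031):
    """cover held at tcp ti, drooping th about the pinch line"""
    Rz=Ro.from_euler('z',yaw).as_matrix();Ry=Ro.from_euler('y',th).as_matrix();piv=np.array([gx,0,.015])
    return [np.array(ti)+Rz@(np.array([0,0,g-.0376+.015])+Ry@(np.array(p)-piv)) for p in pts]
CP=((.037,.025,.006),(.037,-.025,.006),(.049,.015,.003),(.049,-.015,.003),(-.002,.006,.02),(-.04,.025,.006))
E
python3 - <<'E'
from h import *
import pickle
ci=pickle.load(open("w3.pkl","rb"));ti=np.array([.52,-.144,.2675]);yaw=np.radians(2)
for th in(0,.1,.2,.3,.4):
    for n,c in(("wrist",ci),("side",None)):
        print(th,n,[proj(n,p,c).round(0).astype(int).tolist() for p in coverpts(ti,yaw,th,CP)])
w=cv2.imread("pics/w3.png")
for row in(95,105,110,115,125,140,160,180,200,215):print(row,w[row,215:345:4,2].tolist())
E
```

```text
0 wrist [[221, 120], [328, 120], [242, 93], [306, 93], [261, 208], [227, 272]]
0 side [[279, 96], [292, 85], [277, 94], [284, 87], [300, 93], [310, 109]]
0.1 wrist [[223, 122], [326, 122], [244, 98], [305, 98], [261, 206], [227, 274]]
0.1 side [[280, 99], [292, 88], [278, 97], [285, 90], [299, 94], [311, 108]]
0.2 wrist [[225, 126], [324, 126], [245, 104], [304, 104], [262, 204], [227, 276]]
0.2 side [[280, 102], [293, 91], [279, 100], [286, 93], [299, 95], [311, 108]]
0.3 wrist [[227, 131], [322, 131], [247, 111], [303, 110], [262, 203], [226, 278]]
0.3 side [[281, 105], [293, 94], [280, 103], [287, 97], [299, 96], [311, 108]]
0.4 wrist [[229, 137], [321, 136], [248, 118], [302, 118], [262, 203], [226, 280]]
0.4 side [[282, 108], [295, 96], [281, 107], [288, 100], [299, 97], [311, 107]]
95 [200, 198, 199, 200, 199, 132, 139, 242, 174, 179, 181, 180, 180, 183, 179, 185, 181, 185, 179, 181, 181, 183, 184, 183, 183, 123, 242, 239, 198, 200, 201, 198, 200]
105 [197, 198, 197, 201, 199, 130, 137, 244, 188, 181, 181, 182, 182, 178, 182, 181, 181, 182, 182, 183, 178, 181, 179, 180, 241, 23
[... 697 characters left out ...]
 197, 201, 199, 200]
160 [200, 200, 202, 175, 176, 172, 177, 174, 175, 177, 177, 179, 177, 174, 173, 175, 177, 176, 176, 178, 179, 178, 178, 177, 178, 177, 180, 179, 180, 205, 202, 203, 201]
180 [202, 202, 203, 190, 173, 172, 168, 237, 174, 174, 175, 178, 174, 178, 177, 175, 178, 176, 173, 173, 176, 174, 174, 176, 180, 179, 165, 237, 238, 200, 203, 203, 202]
200 [205, 202, 202, 198, 175, 173, 174, 174, 175, 175, 177, 175, 174, 179, 181, 182, 181, 180, 179, 176, 176, 173, 174, 176, 173, 174, 176, 173, 174, 201, 201, 205, 201]
215 [201, 201, 205, 203, 176, 174, 172, 171, 175, 176, 173, 177, 178, 167, 172, 175, 174, 175, 176, 156, 174, 173, 172, 176, 176, 170, 242, 237, 236, 203, 203, 200, 203]
```

The wrist crop shows the cover's plate edge at row 120 and tongue edge at row 90. Against the predictions that means it's level, with no droop. I'll step aside for a clear view of the dispenser, then create the slant by resting the cover's near end on the shell's side rim.

Call:
jog_arm(deltas=[[[-1,-1,5.5,1,0],[-1,-1,5.5,1,0],[-1,0,0,0,0],[-1,0,0,0,0]]])

```text
time_s: 7.72
tcp_pos: [0.5, -0.0335, 0.2877]
eef_rot: [-180.0, -0.0, 2.1]
contact_force: [-0.2, -0.3, -0.7]
gripper_width: 0.0118
gripper_force: 4.0
```

```bash
python3 - <<'E'
from h import *
import pickle
ci=r.camera_info("wrist");w=r.capture("wrist");t=r.capture("top")
cv2.imwrite("pics/w4.png",w);cv2.imwrite("pics/t4.png",t);pickle.dump(ci,open("w4.pkl","wb"))
s=r.get_state();print(s["time_s"],s["tcp_pos"],s["eef_rot"],s["joints"].round(0))
q=[proj("wrist",(x,y,.059),ci).astype(int).tolist() for x in(.47,.67) for y in(-.1,-.19)];print(q)
cv2.imwrite("pics/c4.png",cv2.resize(w[0:260,290:560],None,fx=2.3,fy=2.3,interpolation=cv2.INTER_CUBIC))
E
```

```text
7.825 [ 0.49998389 -0.03470811  0.28737566] [1.79991869e+02 2.45085136e-02 1.95956574e+00] [ 19.   2. -17.   0. -71.  73.]
[[334, 211], [412, 214], [349, 18], [437, 24]]
```

View pics/c4.png

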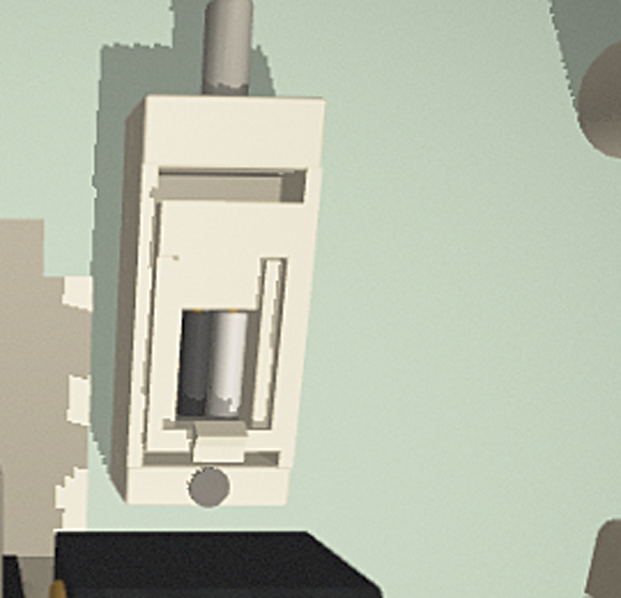

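The crop shows the dispenser's top-face corners at (147,96), (325,98), (287,504), (128,503), the brow edge at row 260, the cells at rows 310-415 and the catch at (193-245, 420-462). Converting these to world positions.

```bash
python3 - <<'E'
from h import *
import pickle
ci=pickle.load(open("w4.pkl","rb"))
C=lambda u,v,z:onplane("wrist",290+(u+.5)/2.3-.5,(v+.5)/2.3-.5,z,ci)
cor=[(147,96),(325,98),(287,504),(128,503)]
for z in(.050,.054,.058,.062):
    P=np.array([C(*c,z) for c in cor])[:,:2]
    c=P.mean(0);ax=(P[0]+P[1]-P[2]-P[3]);yw=np.arctan2(ax[1],ax[0])
    n=lambda a,b:np.linalg.norm(P[a]-P[b]).round(4)
    print(z,"L",n(0,3),n(1,2),"W",n(0,1),n(2,3),"c",c.round(4),"yaw",np.degrees(yw).round(2),[np.degrees(np.arctan2(*(P[a]-P[b])[::-1])).round(1) for a,b in((0,3),(1,2),(0,1))])
    R=np.array([[np.cos(yw),np.sin(yw)],[-np.sin(yw),np.cos(yw)]])
    for nm,u,v,dz in(("brow",215,260,.0085),("floorend",215,310,-.005),("catchback",220,462,.012),("catchtop",220,435,.012),("catchnose",220,421,.0067)):
        print("  ",nm,(R@(C(u,v,z+dz)[:2]-c)*1000).round(1))
t=cv2.imread("pics/t4.png")
E
```

```text
0.05 L 0.1909 0.192 W 0.0815 0.0817 c [ 0.5571 -0.152 ] yaw 2.19 [np.float64(2.2), np.float64(2.2), np.float64(92.5)]
   brow [23.6  7.8]
   floorend [0.5 2. ]
   catchback [-71.2  -0.6]
   catchtop [-57.8   0.5]
   catchnose [-52.   -0.7]
0.054 L 0.1889 0.19 W 0.0806 0.0808 c [ 0.5572 -0.1507] yaw 2.19 [np.float64(2.2), np.float64(2.2), np.float64(92.5)]
   brow [23.4  7.7]
   floorend [0.5 2. ]
   catchback [-70.4  -0.5]
   catchtop [-57.2   0.5]
   catchnose [-51.4  -0.7]
0.058 L 0.1868 0.1879 W 0.0798 0.0799 c [ 0.5573 -0.1494] yaw 2.19 [np.float64(2.2), np.float64(2.2), np.float64(92.5)]
   brow [23.1  7.6]
   floorend [0.4 2. ]
   catchback [-69.6  -0.5]
   catchtop [-56.6   0.6]
   catchnose [-50.8  -0.6]
0.062 L 0.1848 0.1859 W 0.0789 0.0791 c [ 0.5574 -0.1482] yaw 2.19 [np.float64(2.2), np.float64(2.2), np.float64(92.5)]
   brow [22.9  7.6]
   floorend [0.4 1.9]
   catchback [-68.8  -0.4]
   catchtop [-55.9   0.6]
   catchnose [-50.3  -0.6]
```

Dispenser centre is about (557.2,-151.3) mm at 2.2° yaw, with the cradle about 4.7 mm towards -x. Now I'll turn the cover so it points to -y and lower its near end onto the shell's -y rim to make it slip into a slant.

Call:
jog_arm(deltas=[[[-1,0.4,-1.9,-1,-0.175],[-1,0.4,-1.9,-1,-0.175],[-1,0.4,-1.9,-1,-0.175],[-1,0.4,-1.9,-1,-0.175],[-1,0.4,-1.9,-1,-0.175],[-1,0.4,-1.9,-1,-0.175],[-1,0.4,-1.9,-1,-0.175],[-1,0.2,-1.9,-1,-0.175]]])

```text
time_s: 8.82
tcp_pos: [0.5299, -0.1883, 0.2067]
eef_rot: [179.9, 0.0, -78.7]
contact_force: [-0.2, 0.5, -1.2]
gripper_width: 0.0118
gripper_force: 4.0
```

Call:
jog_arm(deltas=[[[-1,0,-1.2,-3,-0.17],[-1,0,0,-4,0],[-1,0,0,-1.7,0],[-1,0,0,-1,0],[-1,0,0,-0.5,0],[-1,0,0,0,0],[-1,0,0,0,0]]])

```text
time_s: 9.7
tcp_pos: [0.5305, -0.1985, 0.1063]
eef_rot: [-179.9, -0.0, -88.0]
contact_force: [0.3, -0.9, -0.4]
gripper_width: 0.0122
gripper_force: 4.0
```

Call:
jog_arm(deltas=[[[-1,0,0,-0.5,0],[-1,0,0,-0.5,0],[-1,0,0,-0.2,0],[-1,0,0,0,0]]])

```text
time_s: 10.2
tcp_pos: [0.5299, -0.1984, 0.0933]
eef_rot: [180.0, 0.0, -88.0]
contact_force: [0.3, -0.1, -0.8]
gripper_width: 0.0116
gripper_force: 4.0
```

Call:
jog_arm(deltas=[[[-1,0,0,-0.2,0],[-1,0,0,-0.2,0],[-1,0,0,0,0]]])

```text
time_s: 10.58
tcp_pos: [0.5299, -0.1984, 0.0894]
eef_rot: [180.0, 0.0, -88.0]
contact_force: [0.7, -1.0, 0.4]
gripper_width: 0.0119
gripper_force: 4.0
```

Call:
jog_arm(deltas=[[[-1,0,0,-0.2,0],[-1,0,0,0,0]]])

```text
time_s: 10.82
tcp_pos: [0.5299, -0.1985, 0.0874]
eef_rot: [180.0, 0.0, -88.0]
contact_force: [0.0, -0.3, -1.0]
gripper_width: 0.0119
gripper_force: 4.0
```

Call:
jog_arm(deltas=[[[-1,0,0,-0.2,0],[-1,0,0,0,0]]])

```text
time_s: 11.08
tcp_pos: [0.5302, -0.1988, 0.0858]
eef_rot: [-180.0, -0.0, -88.0]
contact_force: [-1.3, -1.2, 3.1]
gripper_width: 0.0117
gripper_force: 4.0
```

Call:
jog_arm(deltas=[[[-1,0,0,-0.2,0],[-1,0,0,0,0]]])

```text
time_s: 11.32
tcp_pos: [0.5302, -0.1988, 0.0837]
eef_rot: [-180.0, -0.0, -88.0]
contact_force: [-0.7, -4.3, 3.0]
gripper_width: 0.0119
gripper_force: 4.0
```

Call:
jog_arm(deltas=[[[-1,0,0,-0.1,0],[-1,0,0,0,0]]])

```text
time_s: 11.58
tcp_pos: [0.5303, -0.1987, 0.0828]
eef_rot: [-180.0, -0.0, -88.0]
contact_force: [0.2, -5.7, 6.1]
gripper_width: 0.0123
gripper_force: 5.5
```

```bash
cat >> h.py <<'E'
def tongue():
    ci=r.camera_info("wrist");w=r.capture("wrist").astype(int);s=w[:,:,2]-w[:,:,0]
    return ci,w,s
E
python3 - <<'E'
from h import *
ci,w,s=tongue();cv2.imwrite("pics/w5.png",w)
for row in range(70,215,8):print(row,s[row,205:350:5].tolist())
st=r.get_state();print(st["contact_force"],st["moment"])
for th in(0,.1,.2,.3,.4):print(th,[proj("wrist",p,ci).round(0).astype(int).tolist() for p in coverpts(st["tcp_pos"],np.radians(-88),th,CP,.005,-.03)])
E
```

```text
70 [6, 4, 6, 5, 3, 8, 6, 6, 6, 6, 6, 5, 6, 5, 8, 5, 7, 4, 6, 5, 3, 4, 4, 8, 4, 5, 3, 5, 4]
78 [6, 6, 6, 3, 7, 4, 5, 7, 4, 6, 6, 6, 6, 7, 6, 7, 3, 4, 7, 4, 4, 5, 7, 4, 4, 7, 6, 4, 5]
86 [3, 5, 4, 6, 6, 6, 5, 6, 6, 6, 6, 4, 5, 5, 7, 4, 5, 3, 5, 3, 5, 7, 4, 6, 4, 5, 7, 5, 8]
94 [8, 6, 5, 7, 6, 4, 3, 8, 4, 5, 6, 5, 6, 5, 7, 7, 5, 5, 4, 6, 5, 4, 4, 5, 4, 4, 4, 6, 6]
102 [3, 5, 5, 2, 4, 7, 6, 6, 7, 10, 15, 11, 13, 13, 14, 13, 13, 12, 13, 14, 10, 5, 6, 5, 6, 2, 6, 4, 5]
110 [6, 7, 4, 5, 5, 4, 5, 6, 3, 27, 29, 28, 29, 29, 29, 28, 28, 28, 28, 30, 29, 5, 4, 5, 4, 5, 5, 4, 5]
118 [6, 7, 7, 3, 5, 5, 5, 5, 5, 29, 29, 28, 27, 30, 28, 29, 27, 29, 29, 26, 28, 5, 4, 5, 5, 4, 5, 4, 5]
126 [5, 6, 3, 3, 3, 31, 29, 27, 26, 29, 29, 29, 28, 26, 27, 26, 28, 28, 29, 28, 27, 28, 29, 28, 27, 5, 6, 4, 7]
134 [5, 6, 7, 7, 5, 32, 28, 28, 28, 26, 28, 26, 27, 27, 26, 28, 26, 30, 28, 28, 29, 29, 24, 29, 27, 6, 6, 5, 6]
142 [3, 4, 3, 3, 4, 32, 27, 27, 28, 28, 26, 26, 26, 27, 28, 28, 27, 28, 26, 27, 28, 28, 27, 27, 29, 3, 5, 6, 6]
150 [3, 2, 2, 3, 2, 32, 27, 26, 27, 25, 26, 26, 24, 26, 24, 26, 25, 25, 27, 28, 25, 28, 
[... 794 characters left out ...]
, 5, 4, 5, 7]
214 [3, 0, 5, 3, 3, 31, 24, 26, 25, 36, 27, 27, 26, 25, 25, 26, 27, 37, 23, 27, 23, 26, 27, 24, 27, 6, 4, 4, 4]
[-0.64846917 -5.90731116  5.20090112] [-1.71184953  0.35718156 -0.01370214]
0 [[226, 125], [330, 125], [247, 99], [309, 99], [265, 211], [231, 273]]
0.1 [[228, 127], [328, 127], [248, 104], [308, 104], [265, 209], [231, 275]]
0.2 [[230, 131], [326, 131], [249, 109], [306, 109], [265, 207], [231, 278]]
0.3 [[231, 135], [324, 135], [251, 115], [305, 115], [266, 206], [231, 280]]
0.4 [[233, 141], [323, 141], [252, 122], [304, 122], [266, 206], [230, 282]][ WARN:0@1.298] global loadsave.cpp:1063 imwrite_ Unsupported depth image for selected encoder is fallbacked to CV_8U.
```

Call:
jog_arm(deltas=[[[-1,0,-0.1,-0.05,0],[-1,0,-0.1,-0.05,0],[-1,0,-0.1,-0.05,0],[-1,0,0,0,0]]])

```text
time_s: 12.12
tcp_pos: [0.5297, -0.201, 0.0804]
eef_rot: [180.0, 0.0, -88.0]
contact_force: [-0.1, 0.4, -1.1]
gripper_width: 0.012
gripper_force: 5.9
```

Call:
jog_arm(deltas=[[[-1,0,-0.1,-0.1,0],[-1,0,-0.1,-0.1,0],[-1,0,0,0,0]]])

```text
time_s: 12.5
tcp_pos: [0.5299, -0.2035, 0.0788]
eef_rot: [180.0, 0.0, -88.0]
contact_force: [-0.4, -0.3, -0.2]
gripper_width: 0.0121
gripper_force: 5.9
```

```bash
python3 - <<'E'
from h import *
ci,w,s=tongue()
def edge(col,lo=70,hi=200):
    return next((v for v in range(lo,hi) if s[v,col]>20 and s[v+1,col]>20),None)
print([edge(c) for c in(235,240,255,265,285,300,315,320)])
for v in(112,120,150,190):
    q=np.where(s[v,200:350]>18)[0];print(v,q.min()+200 if len(q) else 0,q.max()+200 if len(q) else 0)
st=r.get_state();print(st["contact_force"])
for th in(0,.1,.2,.3,.4):print(th,[proj("wrist",p,ci).round(0).astype(int).tolist() for p in coverpts(st["tcp_pos"],np.radians(-88),th,CP,.005,-.03)])
E
```

```text
[125, 125, 105, 105, 105, 105, 125, 125]
112 250 306
120 250 306
150 230 326
190 230 326
[ 0.05433128  0.43056301 -0.54577249]
0 [[225, 125], [330, 125], [246, 99], [309, 99], [265, 211], [231, 273]]
0.1 [[228, 127], [328, 127], [248, 103], [308, 103], [265, 209], [231, 275]]
0.2 [[229, 131], [326, 131], [249, 109], [306, 109], [265, 207], [231, 278]]
0.3 [[231, 135], [324, 135], [250, 115], [305, 115], [265, 206], [230, 280]]
0.4 [[233, 141], [323, 141], [251, 122], [304, 122], [266, 206], [230, 282]]
```

```bash
python3 - <<'E'
from h import *
from scipy.optimize import least_squares
ci=r.camera_info("wrist");ti=r.get_state()["tcp_pos"]
def res(p):
    q=[proj("wrist",x,ci) for x in coverpts(ti,np.radians(-88)+p[3],p[0],CP,p[1],p[2])]
    q=np.array(q)
    return [q[0,1]-125,q[1,1]-125,q[2,1]-105,q[3,1]-105,q[1,0]-q[0,0]-97,q[3,0]-q[2,0]-57,(p[1]-.005)*1000,p[3]*50]
f=least_squares(res,[.2,.005,-.03,0],x_scale=[.1,.003,.003,.05]);print(f.x,np.round(f.fun,1))
E
```

```text
[ 2.12057341e-01  5.27509785e-03 -3.28625593e-02 -1.85652891e-05] [ 0.9  0.8 -0.9 -0.9 -0.8 -0.2  0.3 -0. ]
```

Call:
jog_arm(deltas=[[[-1,0,0,1.6,0],[-1,0,0.7,0,0],[-1,0,0,-0.2,0],[-1,0,0,-0.2,0],[-1,0,0,0,0]]])

```text
time_s: 13.18
tcp_pos: [0.5297, -0.1964, 0.0906]
eef_rot: [179.9, 0.0, -88.0]
contact_force: [0.0, -0.1, -0.6]
gripper_width: 0.0117
gripper_force: 5.6
```

Call:
jog_arm(deltas=[[[-1,0,0,-0.15,0],[-1,0,0,0,0]]])

```text
time_s: 13.42
tcp_pos: [0.5299, -0.1965, 0.0893]
eef_rot: [180.0, 0.0, -88.0]
contact_force: [-0.2, -0.2, -0.9]
gripper_width: 0.0123
gripper_force: 5.6
```

Call:
jog_arm(deltas=[[[-1,0,0,-0.15,0],[-1,0,0,0,0]]])

```text
time_s: 13.68
tcp_pos: [0.53, -0.1965, 0.0879]
eef_rot: [180.0, 0.0, -88.0]
contact_force: [0.5, -0.3, -0.8]
gripper_width: 0.0116
gripper_force: 5.6
```

Call:
jog_arm(deltas=[[[-1,0,0,-0.15,0],[-1,0,0,0,0]]])

```text
time_s: 13.92
tcp_pos: [0.53, -0.1965, 0.0864]
eef_rot: [180.0, 0.0, -88.0]
contact_force: [-0.7, -0.8, -1.0]
gripper_width: 0.0117
gripper_force: 5.6
```

Call:
jog_arm(deltas=[[[-1,0,-0.05,-0.15,0],[-1,0,0,0,0]]])

```text
time_s: 14.18
tcp_pos: [0.53, -0.197, 0.0849]
eef_rot: [180.0, 0.0, -88.0]
contact_force: [0.5, 0.5, -0.9]
gripper_width: 0.0123
gripper_force: 5.6
```

Call:
jog_arm(deltas=[[[-1,0,-0.1,-0.1,0],[-1,0,-0.1,-0.1,0],[-1,0,0,0,0]]])

```text
time_s: 14.55
tcp_pos: [0.5301, -0.1991, 0.083]
eef_rot: [180.0, -0.0, -88.0]
contact_force: [0.5, -0.7, 0.0]
gripper_width: 0.012
gripper_force: 5.6
```

```bash
cat >> h.py <<'E'
def fit():
    from scipy.optimize import least_squares
    ci,w,s=tongue();st=r.get_state();ti=st["tcp_pos"];yw=np.radians(st["eef_rot"][2])
    edge=lambda col:next((v for v in range(70,200) if s[v,col]>20 and s[v+1,col]>20),0)
    a,b=np.median([edge(c) for c in(236,240,316,320)]),np.median([edge(c) for c in(258,270,285,298)])
    wd=lambda v:np.ptp(np.where(s[int(v),200:350]>18)[0])+1
    m=(a,b,wd(a+4),wd((a+b)/2))
    def res(p):
        q=np.array([proj("wrist",x,ci) for x in coverpts(ti,yw,p[0],CP,p[1],p[2])])
        return [q[0,1]+q[1,1]-2*m[0],q[2,1]+q[3,1]-2*m[1],q[1,0]-q[0,0]-m[2],q[3,0]-q[2,0]-m[3],(p[1]-.005)*1000]
    f=least_squares(res,[.2,.005,-.03],x_scale=[.1,.003,.003]);print(m,f.x.round(4),np.round(f.fun,1),st["contact_force"].round(1))
E
python3 -c "
from h import *
fit()"
```

```text
(np.float64(125.0), np.float64(105.0), np.int64(97), np.int64(57)) [ 0.226   0.0055 -0.0333] [ 1.4 -1.5 -1.2 -0.5  0.5] [ 0.3  0.2 -1.2]
```

Call:
jog_arm(deltas=[[[-1,0,0.1,-0.15,0],[-1,0,0,-0.1,0],[-1,0,0,0,0]]])

```text
time_s: 14.98
tcp_pos: [0.5302, -0.1989, 0.0822]
eef_rot: [-180.0, -0.1, -88.0]
contact_force: [-5.0, -2.8, 12.4]
gripper_width: 0.0119
gripper_force: 11.0
```

Call:
jog_arm(deltas=[[[-1,0,-0.1,-0.1,0],[-1,0,-0.1,-0.1,0],[-1,0,0,0,0]]])

```text
time_s: 15.35
tcp_pos: [0.5307, -0.201, 0.0809]
eef_rot: [-179.9, -0.1, -87.9]
contact_force: [-5.0, -2.7, 17.4]
gripper_width: 0.0119
gripper_force: 14.3
```

```bash
python3 -c "
from h import *
fit()"
```

```text
(np.float64(142.0), np.float64(128.0), np.int64(86), np.int64(50)) [ 0.5513  0.0054 -0.0349] [ 1.3 -1.3 -1.1 -0.7  0.4] [-5.  -3.6 16.7]
```

Call:
jog_arm(deltas=[[[-1,0,0,0.3,0],[-1,0,0,1,0],[-1,0,0,3,0],[-1,0,0,1,0],[-1,0,0,0,0]]])

```text
time_s: 16.02
tcp_pos: [0.5304, -0.1998, 0.1321]
eef_rot: [-179.9, 0.0, -88.0]
contact_force: [-0.0, 0.3, -1.6]
gripper_width: 0.0121
gripper_force: 5.6
```

```bash
python3 -c "
from h import *
fit()
w=r.capture('wrist');s=r.capture('side');st=r.get_state();print(st['tcp_pos'],st['eef_rot'])
u,v=proj('side',st['tcp_pos']+[0,-.03,-.03]).astype(int)
cv2.imwrite('pics/w6.png',w);cv2.imwrite('pics/s6.png',s)
W=np.zeros((420,800,3),np.uint8);W[:,:400]=w[:,80:480]
W[:300,400:]=cv2.resize(s[v-38:v+37,u-50:u+50],(400,300),interpolation=cv2.INTER_CUBIC);cv2.imwrite('pics/c6.png',W)
"
```

```text
(np.float64(139.0), np.float64(124.0), np.int64(87), np.int64(51)) [ 0.4992  0.0054 -0.0344] [ 1.2 -1.2 -0.9 -0.9  0.4] [ 0.  -0.2 -0.9]
[ 0.52941198 -0.19979622  0.1305508 ] [ 1.79908888e+02  2.29901407e-02 -8.80053928e+01]
```

View pics/c6.png

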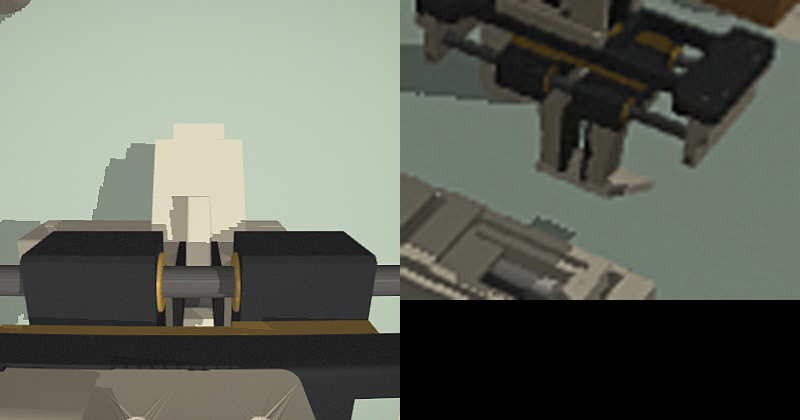

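The cover now slants about 0.5 rad in the jaws, square with them (wrist: tongue end (198,124), plate edge row 139). Swinging back in line with the dispenser.

Call:
jog_arm(deltas=[[[-1,0,0,3,0],[-1,-0.3,0.6,1,0.175],[-1,-0.3,0.6,0,0.175],[-1,-0.3,0.6,0,0.175],[-1,-0.3,0.6,0,0.175],[-1,-0.3,0.6,0,0.175],[-1,-0.3,0.6,0,0.175],[-1,-0.3,0.6,0,0.175]]])

```text
time_s: 17.18
tcp_pos: [0.5085, -0.1577, 0.1705]
eef_rot: [180.0, 0.1, -17.5]
contact_force: [-0.8, 0.2, -0.5]
gripper_width: 0.0115
gripper_force: 5.3
```

Call:
jog_arm(deltas=[[[-1,-0.2,0.4,0,0.175],[-1,0,0.1,0,0.174],[-1,0,0,0,0],[-1,0,0,0,0]]])

```text
time_s: 17.68
tcp_pos: [0.5069, -0.153, 0.171]
eef_rot: [-180.0, 0.1, 2.0]
contact_force: [-0.1, -0.4, -1.1]
gripper_width: 0.0122
gripper_force: 5.3
```

```bash
python3 - <<'E'
from h import *
fit()
import pickle
ci=r.camera_info("wrist");w=r.capture("wrist");t=r.capture("top");cv2.imwrite("pics/w7.png",w);cv2.imwrite("pics/t7.png",t);pickle.dump(ci,open("w7.pkl","wb"))
st=r.get_state();print(st["tcp_pos"],st["eef_rot"],st["time_s"])
s=w[:,:,2].astype(int)-w[:,:,0]
for row in range(30,150,8):print(row,w[row,200:360:6,2].tolist())
E
```

```text
(np.float64(70.0), np.float64(70.0), np.int64(116), np.int64(116)) [-0.2336  0.0065 -0.0445] [ 32.5 -32.1   6.5 -41.1   1.5] [-0.1  0.2 -0.3]
[ 0.50701796 -0.15303881  0.17136035] [-1.79999656e+02  1.80058273e-02  2.06985578e+00] 17.825
30 [134, 133, 136, 176, 177, 174, 177, 177, 177, 178, 178, 177, 235, 236, 236, 237, 179, 176, 181, 181, 180, 180, 141, 195, 197, 193, 193]
38 [135, 136, 137, 177, 176, 176, 176, 180, 179, 178, 177, 177, 242, 241, 237, 234, 178, 179, 183, 180, 179, 180, 155, 193, 198, 196, 192]
46 [135, 135, 135, 175, 176, 178, 175, 178, 179, 176, 179, 179, 176, 180, 178, 178, 180, 176, 178, 179, 178, 178, 154, 198, 195, 196, 195]
54 [136, 135, 136, 178, 184, 109, 110, 105, 109, 107, 110, 105, 130, 135, 122, 105, 110, 110, 108, 106, 106, 182, 185, 200, 196, 198, 196]
62 [138, 139, 137, 178, 186, 110, 183, 179, 179, 182, 183, 182, 179, 180, 185, 184, 180, 185, 185, 182, 117, 183, 188, 200, 199, 197, 199]
70 [139, 138, 136, 251, 183, 111, 179, 181, 180, 183, 182, 180, 180, 182, 182, 182, 182, 185, 183, 186, 118, 188, 194, 198, 200, 199, 199]
78 [134, 137, 133, 178, 183, 
[... 527 characters left out ...]

110 [201, 201, 138, 184, 181, 167, 158, 173, 171, 174, 171, 176, 172, 172, 220, 235, 238, 181, 184, 234, 233, 230, 202, 200, 200, 199, 201]
118 [202, 199, 130, 186, 178, 181, 166, 178, 153, 181, 180, 181, 180, 180, 228, 238, 239, 239, 217, 239, 238, 239, 197, 202, 202, 199, 202]
126 [199, 202, 130, 162, 180, 180, 171, 180, 160, 181, 178, 177, 180, 179, 179, 180, 179, 218, 216, 238, 237, 238, 202, 201, 200, 202, 202]
134 [203, 200, 132, 157, 178, 177, 175, 179, 163, 177, 183, 177, 180, 179, 178, 176, 180, 174, 174, 238, 238, 238, 202, 200, 201, 201, 203]
142 [202, 202, 210, 148, 175, 179, 176, 179, 178, 183, 178, 179, 180, 177, 177, 181, 178, 177, 180, 182, 171, 238, 202, 201, 201, 205, 203]
```

```bash
python3 - <<'E'
from h import *
import pickle
ci=pickle.load(open("w7.pkl","rb"));w=cv2.imread("pics/w7.png");t=np.radians(2.19)
D=lambda x,y,z:np.array([.5572+x*np.cos(t)-y*np.sin(t),-.1513+x*np.sin(t)+y*np.cos(t),.005+z])
for x in(.02,.04,.06,.08):print(x,[proj("wrist",D(x,y,.05),ci).round(1).tolist() for y in(.041,-.041)])
print("brow",proj("wrist",D(.0238,.0,.0585),ci),[proj("wrist",D(.0238,y,.0585),ci).round(1).tolist() for y in(.0335,-.0335)])
for v in(40,60,75,100,125):print(v,w[v,205:226,2].tolist(),w[v,322:344,2].tolist())
print("tip",[proj("wrist",p,ci).round(0).tolist() for p in coverpts([.507,-.153,.171],t,.5,CP,.0054,-.034)])
print([w[100:116,c,2].tolist() for c in(236,250,265)])
E
```

```text
0.02 [[220.4, 117.2], [332.2, 116.8]]
0.04 [[219.3, 88.7], [333.1, 88.2]]
0.06 [[218.1, 59.2], [334.0, 58.8]]
0.08 [[217.0, 28.9], [334.8, 28.4]]
brow [276.1866889  111.18562538] [[228.8, 111.5], [323.6, 111.1]]
40 [135, 137, 135, 136, 135, 138, 133, 134, 136, 135, 141, 161, 172, 175, 174, 177, 175, 177, 177, 178, 176] [181, 181, 177, 181, 178, 178, 179, 180, 178, 160, 152, 183, 199, 194, 196, 195, 196, 193, 193, 195, 194, 197]
60 [137, 136, 139, 138, 134, 137, 137, 136, 137, 133, 151, 175, 179, 179, 178, 177, 176, 180, 182, 184, 151] [129, 193, 185, 187, 181, 181, 184, 183, 182, 182, 187, 200, 198, 198, 200, 197, 197, 199, 194, 198, 198, 198]
75 [136, 137, 138, 139, 137, 136, 138, 137, 136, 136, 131, 172, 182, 178, 179, 180, 177, 180, 178, 181, 179] [184, 182, 184, 181, 185, 180, 182, 186, 182, 181, 197, 201, 201, 199, 201, 199, 199, 198, 201, 199, 199, 199]
100 [204, 204, 208, 212, 215, 153, 133, 138, 139, 135, 135, 136, 172, 182, 180, 174, 180, 178, 178, 178, 177] [245, 250, 202, 180, 181, 185, 182, 182, 179, 198, 203, 198, 203, 201, 201, 201, 202, 200, 202, 201, 199, 202]
125 [203, 200, 202, 202, 206, 206, 202, 128, 139, 140, 141, 136, 141, 166, 180, 180, 177, 176, 181, 179, 179] [238, 239, 238, 238, 238, 237, 238, 242, 223, 202, 201, 200, 203, 201, 204, 200, 204, 199, 200, 201, 201, 202]
tip [[232.0, 138.0], [319.0, 138.0], [250.0, 122.0], [301.0, 121.0], [263.0, 196.0], [228.0, 273.0]]
[[179, 180, 179, 180, 178, 181, 181, 178, 184, 166, 158, 165, 164, 164, 160, 162], [180, 180, 182, 180, 180, 181, 180, 184, 179, 167, 174, 182, 183, 185, 180, 181], [181, 185, 180, 178, 181, 182, 179, 181, 183, 169, 175, 182, 184, 183, 178, 180]]
```

Relative to the jaws, the dispenser is about 1 mm further to +y than I assumed. Correcting that and lowering the tongue into the bay.

Call:
jog_arm(deltas=[[[-1,0,0.08,-2,0.002],[-1,0,0,-1.5,0],[-1,0,0,-0.8,0],[-1,0,0,0,0]]])

```text
time_s: 18.32
tcp_pos: [0.5068, -0.1522, 0.128]
eef_rot: [180.0, 0.1, 2.3]
contact_force: [-0.2, -0.4, -0.6]
gripper_width: 0.0118
gripper_force: 5.3
```

Call:
jog_arm(deltas=[[[-1,0,0,-0.2,0],[-1,0,0,-0.1,0],[-1,0,0,0,0]]])

```text
time_s: 18.7
tcp_pos: [0.5072, -0.1521, 0.1258]
eef_rot: [-180.0, -0.0, 2.3]
contact_force: [0.1, 0.2, 0.0]
gripper_width: 0.0121
gripper_force: 5.2
```

Call:
jog_arm(deltas=[[[-1,0,0,-0.15,0],[-1,0,0,0,0]]])

```text
time_s: 18.95
tcp_pos: [0.5071, -0.1521, 0.124]
eef_rot: [180.0, -0.0, 2.3]
contact_force: [0.3, 0.5, -0.7]
gripper_width: 0.012
gripper_force: 5.1
```

Call:
jog_arm(deltas=[[[-1,0,0,-0.15,0],[-1,0,0,0,0]]])

```text
time_s: 19.2
tcp_pos: [0.5069, -0.1522, 0.1224]
eef_rot: [180.0, 0.0, 2.3]
contact_force: [-0.5, 0.3, 1.1]
gripper_width: 0.0119
gripper_force: 4.4
```

Call:
jog_arm(deltas=[[[-1,0,0,-0.15,0],[-1,0,0,0,0]]])

```text
time_s: 19.45
tcp_pos: [0.5069, -0.1522, 0.1209]
eef_rot: [180.0, 0.0, 2.3]
contact_force: [-0.8, 0.8, 0.7]
gripper_width: 0.0119
gripper_force: 4.0
```

Call:
jog_arm(deltas=[[[-1,0,0,-0.15,0],[-1,0,0,0,0]]])

```text
time_s: 19.7
tcp_pos: [0.507, -0.1522, 0.1194]
eef_rot: [-180.0, 0.0, 2.3]
contact_force: [-0.9, 0.1, -0.4]
gripper_width: 0.0118
gripper_force: 4.0
```

Gripper force is dropping as the tongue meets the floor (contact at TCP z of about 0.1225). Sliding it forward under the brow.

Call:
jog_arm(deltas=[[[-1,0,0,0.05,0],[-1,0.3,0.01,0,0],[-1,0.3,0.01,0,0],[-1,0,0,0,0]]])

```text
time_s: 20.2
tcp_pos: [0.5134, -0.1519, 0.12]
eef_rot: [180.0, -0.0, 2.3]
contact_force: [-0.4, -0.0, 0.2]
gripper_width: 0.0121
gripper_force: 4.0
```

Call:
jog_arm(deltas=[[[-1,0.2,0.01,-0.05,0],[-1,0.2,0.01,-0.1,0],[-1,0,0,0,0]]])

```text
time_s: 20.58
tcp_pos: [0.5172, -0.1518, 0.1185]
eef_rot: [180.0, -0.0, 2.3]
contact_force: [-0.8, 0.1, 0.4]
gripper_width: 0.0117
gripper_force: 4.0
```

Call:
jog_arm(deltas=[[[-1,0.2,0.01,-0.1,0],[-1,0.1,0,-0.1,0],[-1,0,0,0,0]]])

```text
time_s: 20.95
tcp_pos: [0.5202, -0.1516, 0.1164]
eef_rot: [180.0, 0.0, 2.3]
contact_force: [0.3, 0.9, 1.1]
gripper_width: 0.0118
gripper_force: 4.0
```

Call:
jog_arm(deltas=[[[-1,0.1,0,-0.15,0],[-1,0.1,0.01,-0.15,0],[-1,0,0,0,0]]])

```text
time_s: 21.32
tcp_pos: [0.5206, -0.1516, 0.113]
eef_rot: [-180.0, 0.2, 2.3]
contact_force: [-5.9, 0.6, 3.1]
gripper_width: 0.0121
gripper_force: 4.0
```

Call:
jog_arm(deltas=[[[-1,0.1,0,-0.15,0],[-1,0.1,0.01,-0.15,0],[-1,0,0,0,0]]])

```text
time_s: 21.7
tcp_pos: [0.5224, -0.1515, 0.1099]
eef_rot: [-180.0, 0.2, 2.3]
contact_force: [-5.3, 0.1, 1.8]
gripper_width: 0.0119
gripper_force: 4.0
```

```bash
python3 - <<'E'
from h import *
import pickle
ci=r.camera_info("wrist");w=r.capture("wrist");st=r.get_state();cv2.imwrite("pics/w8.png",w);pickle.dump((ci,st["tcp_pos"]),open("w8.pkl","wb"))
t=np.radians(2.25)
for th in(.25,.3,.35,.4):print(th,[proj("wrist",p,ci).round(0).astype(int).tolist() for p in coverpts(st["tcp_pos"],t,th,CP,.0054,-.034)])
D=lambda x,y,z:np.array([.5572+x*np.cos(t)-y*np.sin(t),-.1503+x*np.sin(t)+y*np.cos(t),.005+z])
print("brow",[proj("wrist",D(.0249,y,.0585),ci).round(1).tolist() for y in(.0335,.0265,0,-.0265,-.0335)])
for v in range(90,215,6):print(v,w[v,206:350:6,2].tolist())
E
```

```text
0.25 [[228, 123], [323, 123], [248, 102], [304, 102], [263, 196], [228, 269]]
0.3 [[229, 125], [322, 125], [248, 105], [303, 105], [263, 196], [228, 270]]
0.35 [[230, 128], [322, 128], [249, 109], [303, 109], [263, 196], [228, 271]]
0.4 [[231, 131], [321, 131], [250, 113], [302, 113], [263, 196], [228, 272]]
brow [[213.9, 135.7], [226.9, 135.7], [276.0, 135.6], [325.2, 135.7], [338.2, 135.8]]
90 [180, 180, 188, 182, 180, 182, 179, 182, 181, 183, 184, 185, 186, 183, 187, 182, 183, 249, 247, 247, 247, 255, 191, 182]
96 [180, 180, 182, 183, 181, 184, 178, 182, 181, 181, 180, 187, 183, 186, 187, 186, 190, 243, 239, 240, 239, 240, 186, 185]
102 [180, 179, 183, 180, 180, 181, 181, 182, 184, 183, 182, 184, 183, 183, 185, 186, 184, 241, 239, 239, 239, 241, 185, 181]
108 [181, 182, 183, 180, 182, 181, 181, 183, 182, 181, 183, 183, 186, 187, 186, 184, 182, 177, 224, 242, 201, 231, 183, 185]
114 [178, 181, 182, 181, 182, 181, 181, 183, 182, 181, 182, 184, 185, 181, 185, 186, 181, 186, 182, 184, 186, 182, 182, 182]
120 [179, 179, 178, 177, 180, 182, 181, 181, 182, 183, 183, 182, 185, 183, 184, 1
[... 1218 characters left out ...]
 192, 192, 192, 193, 195, 194, 195, 194, 195, 193, 194, 242, 239, 238, 239]
186 [238, 176, 177, 179, 186, 190, 190, 197, 193, 191, 191, 193, 195, 192, 191, 193, 195, 197, 236, 187, 240, 239, 240, 240]
192 [238, 239, 178, 177, 187, 192, 193, 190, 195, 192, 194, 195, 194, 196, 197, 197, 196, 195, 233, 234, 239, 239, 240, 240]
198 [239, 238, 175, 179, 177, 193, 193, 191, 194, 193, 195, 196, 198, 197, 196, 194, 198, 197, 235, 235, 239, 239, 239, 243]
204 [242, 238, 179, 180, 178, 194, 192, 194, 195, 197, 169, 157, 156, 158, 203, 198, 196, 198, 234, 234, 240, 239, 239, 243]
210 [244, 238, 242, 177, 173, 193, 194, 193, 195, 195, 161, 193, 193, 194, 161, 195, 197, 198, 236, 235, 239, 240, 240, 240]
```

Fx of -5 N says the tongue is fully under the brow (brow edge visible at row 137). Now pivoting the near end down while easing back.

Call:
jog_arm(deltas=[[[-1,-0.1,0,-0.2,0],[-1,-0.1,0,-0.2,0],[-1,0,0,0,0]]])

```text
time_s: 22.12
tcp_pos: [0.5214, -0.1515, 0.1062]
eef_rot: [-180.0, 0.1, 2.3]
contact_force: [-4.2, 0.8, 2.0]
gripper_width: 0.0123
gripper_force: 4.0
```

Call:
jog_arm(deltas=[[[-1,-0.1,-0.01,-0.2,0],[-1,-0.1,0,-0.2,0],[-1,0,0,0,0]]])

```text
time_s: 22.5
tcp_pos: [0.5202, -0.1515, 0.1025]
eef_rot: [-180.0, -0.0, 2.3]
contact_force: [-3.8, 0.6, 0.8]
gripper_width: 0.0121
gripper_force: 4.0
```

Call:
jog_arm(deltas=[[[-1,-0.08,-0.01,-0.2,0],[-1,-0.08,0,-0.2,0],[-1,0,0,0,0]]])

```text
time_s: 22.88
tcp_pos: [0.5189, -0.1516, 0.0985]
eef_rot: [180.0, -0.0, 2.3]
contact_force: [-1.4, 1.4, 1.3]
gripper_width: 0.0117
gripper_force: 4.0
```

Call:
jog_arm(deltas=[[[-1,-0.06,0,-0.2,0],[-1,-0.04,0,-0.1,0],[-1,0,0,0,0]]])

```text
time_s: 23.25
tcp_pos: [0.5179, -0.1516, 0.0956]
eef_rot: [180.0, -0.0, 2.3]
contact_force: [-0.3, 2.0, 0.0]
gripper_width: 0.012
gripper_force: 4.0
```

Call:
jog_arm(deltas=[[[-1,-0.04,0,-0.15,0],[-1,0,0,0,0]]])

```text
time_s: 23.5
tcp_pos: [0.5176, -0.1517, 0.0944]
eef_rot: [180.0, -0.1, 2.3]
contact_force: [-0.5, 1.2, 2.2]
gripper_width: 0.012
gripper_force: 4.0
```

```bash
python3 - <<'E'
from h import *
w=r.capture("wrist");sd=r.capture("side");st=r.get_state();cv2.imwrite("pics/w9.png",w)
cv2.imwrite("pics/s9.png",sd);ci=r.camera_info("wrist");t=np.radians(2.25)
print(st["tcp_pos"],st["contact_force"].round(1),st["time_s"])
for th in(.05,.1,.15,.2):print(th,[proj("wrist",p,ci).round(0).astype(int).tolist() for p in coverpts(st["tcp_pos"],t,th,CP,.0054,-.030)])
for v in(160,168,176,184,192,200,208):print(v,w[v,218:340:3,2].tolist())
print([w[v,278,2] for v in range(130,215,1)])
E
```

```text
[ 0.51749506 -0.15164723  0.09433747] [-0.2  1.5  3.5] 23.6
0.05 [[224, 123], [327, 123], [245, 99], [306, 99], [263, 208], [229, 272]]
0.1 [[225, 125], [326, 125], [246, 101], [306, 101], [263, 207], [229, 273]]
0.15 [[226, 126], [325, 127], [246, 103], [305, 104], [263, 206], [228, 275]]
0.2 [[227, 128], [324, 128], [247, 106], [304, 106], [263, 205], [228, 276]]
160 [182, 179, 158, 182, 189, 190, 188, 234, 184, 192, 194, 189, 190, 191, 192, 194, 192, 192, 195, 192, 193, 196, 192, 193, 193, 195, 193, 193, 192, 195, 197, 194, 190, 194, 233, 240, 240, 240, 239, 239, 240]
168 [180, 183, 146, 183, 191, 186, 188, 243, 229, 189, 193, 190, 192, 189, 190, 190, 192, 191, 191, 194, 193, 195, 196, 195, 190, 193, 190, 191, 194, 193, 191, 193, 196, 194, 233, 240, 240, 239, 240, 240, 239]
176 [183, 183, 141, 183, 188, 190, 189, 178, 251, 189, 190, 193, 192, 190, 190, 193, 193, 192, 189, 194, 192, 187, 192, 192, 195, 192, 194, 192, 193, 193, 191, 192, 192, 193, 233, 241, 241, 246, 177, 178, 175]
184 [176, 185, 127, 183, 190, 188, 188, 190, 190, 189, 190, 189, 187, 189, 189, 193, 190, 189, 192, 18
[... 1313 characters left out ...]
int8(193), np.uint8(193), np.uint8(192), np.uint8(190), np.uint8(195), np.uint8(190), np.uint8(194), np.uint8(189), np.uint8(192), np.uint8(189), np.uint8(189), np.uint8(190), np.uint8(192), np.uint8(192), np.uint8(191), np.uint8(189), np.uint8(190), np.uint8(191), np.uint8(190), np.uint8(193), np.uint8(188), np.uint8(192), np.uint8(190), np.uint8(192), np.uint8(188), np.uint8(193), np.uint8(191), np.uint8(189), np.uint8(190), np.uint8(190), np.uint8(190), np.uint8(190), np.uint8(190), np.uint8(192), np.uint8(189), np.uint8(186), np.uint8(189), np.uint8(192), np.uint8(177), np.uint8(120), np.uint8(132), np.uint8(134), np.uint8(164), np.uint8(184), np.uint8(188), np.uint8(191), np.uint8(186)]
```

The near end is now on the catch ramp (Fz 3.5 N). A small +y relief, then I release, rise, shut the fingers and press on the ridge.

Call:
jog_arm(deltas=[[[-1,0,0.05,0,0],[-0.5,0,0,0,0],[-0.5,0,0,0,0],[-0.5,0,0,0,0],[-0.5,0,0,0,0]]])

```text
time_s: 24.22
tcp_pos: [0.5169, -0.1512, 0.0939]
eef_rot: [-180.0, 0.0, 2.3]
contact_force: [-0.4, -1.4, 0.8]
gripper_width: 0.0218
gripper_force: 0.0
```

Call:
jog_arm(deltas=[[[-0.5,0,0,1,0],[-0.5,0,0,1,0],[-1,0.7,0,1,0],[-1,0,0,0,0],[-1,0,0,0,0],[-1,0,0,0,0]]])

```text
time_s: 24.98
tcp_pos: [0.5237, -0.1512, 0.1236]
eef_rot: [-180.0, 0.0, 2.3]
contact_force: [0.4, 0.3, -0.4]
gripper_width: 0.0005
gripper_force: 0.0
```

```bash
python3 - <<'E'
from h import *
w=r.capture("wrist");sd=r.capture("side");st=r.get_state();cv2.imwrite("pics/w10.png",w);cv2.imwrite("pics/s10.png",sd)
print(st["tcp_pos"],st["contact_force"].round(1),st["gripper_width"],st["time_s"])
u,v=proj("side",[.53,-.152,.065]).astype(int)
W=np.zeros((420,800,3),np.uint8);W[:,:400]=w[:,80:480]
W[:400,400:]=cv2.resize(sd[v-40:v+40,u-40:u+40],(400,400),interpolation=cv2.INTER_CUBIC);cv2.imwrite('pics/c10.png',W)
E
```

```text
[ 0.52378209 -0.15117135  0.12372043] [-0.8 -0.4  0.1] 0.0002711351553866979 25.075
```

View pics/c10.png

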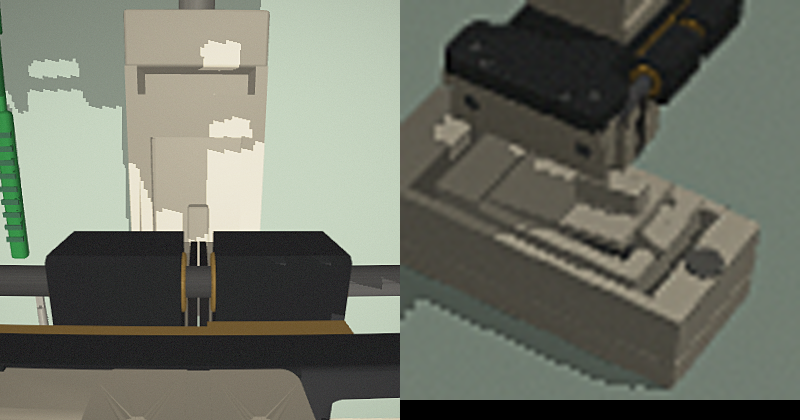

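The picture shows the cover in the bay, aligned, its tongue under the brow (edge at row 137), with the near end leaning on the catch at (650,225) of the crop. The shut fingers are over the ridge. Pressing down in small steps.

Call:
jog_arm(deltas=[[[-1,0,0,-1.5,0],[-1,0,0,-0.3,0],[-1,0,0,-0.2,0],[-1,0,0,0,0]]])

```text
time_s: 25.58
tcp_pos: [0.5233, -0.1513, 0.1041]
eef_rot: [180.0, 0.1, 2.3]
contact_force: [-4.5, 0.6, 7.4]
gripper_width: 0.0007
gripper_force: 3.4
```

Call:
jog_arm(deltas=[[[-1,0,0,-0.15,0],[-1,0,0,-0.1,0],[-1,0,0,0,0]]])

```text
time_s: 25.95
tcp_pos: [0.5239, -0.1512, 0.1013]
eef_rot: [-180.0, 0.0, 2.3]
contact_force: [0.6, 0.9, 0.4]
gripper_width: 0.0002
gripper_force: 0.0
```

Call:
jog_arm(deltas=[[[-1,0,0,-0.1,0],[-1,0,0,0,0]]])

```text
time_s: 26.2
tcp_pos: [0.524, -0.1512, 0.1002]
eef_rot: [-180.0, 0.0, 2.3]
contact_force: [0.6, 0.3, 0.1]
gripper_width: 0.0005
gripper_force: 0.0
```

Call:
jog_arm(deltas=[[[-1,0,0,-0.1,0],[-1,0,0,0,0]]])

```text
time_s: 26.45
tcp_pos: [0.524, -0.1512, 0.0996]
eef_rot: [180.0, 0.0, 2.3]
contact_force: [-1.0, 0.2, 3.0]
gripper_width: 0.0006
gripper_force: 1.2
```

Call:
jog_arm(deltas=[[[-1,0,0,-0.1,0],[-1,0,0,0,0]]])

```text
time_s: 26.7
tcp_pos: [0.5238, -0.1512, 0.0987]
eef_rot: [180.0, 0.0, 2.3]
contact_force: [-2.8, 0.2, 5.7]
gripper_width: 0.0009
gripper_force: 2.3
```

Call:
jog_arm(deltas=[[[-1,0,0,-0.1,0],[-1,0,0,0,0]]])

```text
time_s: 26.95
tcp_pos: [0.5242, -0.1511, 0.0973]
eef_rot: [-180.0, -0.0, 2.3]
contact_force: [0.3, 0.1, 0.2]
gripper_width: 0.001
gripper_force: 0.0
```

Call:
jog_arm(deltas=[[[-1,0,0,-0.1,0],[-1,0,0,0,0]]])

```text
time_s: 27.2
tcp_pos: [0.5243, -0.1512, 0.0968]
eef_rot: [180.0, -0.0, 2.3]
contact_force: [-1.4, 1.1, 4.8]
gripper_width: 0.0007
gripper_force: 2.2
```

Call:
jog_arm(deltas=[[[-1,0,0,-0.1,0],[-1,0,0,0,0]]])

```text
time_s: 27.45
tcp_pos: [0.5243, -0.1513, 0.0967]
eef_rot: [180.0, -0.0, 2.3]
contact_force: [-4.2, 1.0, 13.5]
gripper_width: 0.0003
gripper_force: 6.4
```

Call:
jog_arm(deltas=[[[-1,0,0,-0.1,0],[-1,0,0,0,0]]])

```text
time_s: 27.7
tcp_pos: [0.5243, -0.1515, 0.0965]
eef_rot: [180.0, -0.0, 2.4]
contact_force: [-6.9, 1.6, 20.5]
gripper_width: 0.0004
gripper_force: 10.4
```

It went down in two drops (after 7.4 N and 5.7 N), then became stiff at the seat. Easing off, then a light pull on the ridge to check that the catch holds.

Call:
jog_arm(deltas=[[[-1,0,0,0.5,0],[-0.4,0,0,1,0],[-0.4,0,0,0,0],[-0.4,0,0,0,0],[-0.4,0.2,0,-1,0],[-0.4,0,0,-0.9,0],[-0.4,0,0,-0.3,0],[-0.4,0,0,0,0]]])

```text
time_s: 28.7
tcp_pos: [0.5258, -0.1512, 0.087]
eef_rot: [180.0, 0.1, 2.3]
contact_force: [-0.1, 0.6, 0.3]
gripper_width: 0.0265
gripper_force: 0.0
```

Call:
jog_arm(deltas=[[[-1,0,0,0,0],[-1,0,0,0,0],[-1,0,0,0,0],[-1,0,0,0,0]]], force=5)

```text
time_s: 29.2
tcp_pos: [0.5262, -0.1511, 0.0878]
eef_rot: [-180.0, -0.0, 2.3]
contact_force: [-0.7, 0.8, 2.5]
gripper_width: 0.0121
gripper_force: 5.0
```

Call:
jog_arm(deltas=[[[-1,0,0,0.05,0],[-1,0,0,0.05,0],[-1,0,0,0,0]]])

```text
time_s: 29.58
tcp_pos: [0.5261, -0.1511, 0.0884]
eef_rot: [-180.0, 0.0, 2.3]
contact_force: [0.6, 1.2, -2.4]
gripper_width: 0.0117
gripper_force: 5.0
```

Call:
jog_arm(deltas=[[[-1,0,0,0.05,0],[-1,0,0,0,0]]])

```text
time_s: 29.82
tcp_pos: [0.526, -0.1511, 0.0888]
eef_rot: [-180.0, 0.0, 2.3]
contact_force: [2.0, 1.6, -5.7]
gripper_width: 0.0122
gripper_force: 5.0
```

Call:
jog_arm(deltas=[[[-1,0,0,0.05,0],[-1,0,0,0,0]]])

```text
time_s: 30.08
tcp_pos: [0.5259, -0.1511, 0.0893]
eef_rot: [-180.0, 0.0, 2.3]
contact_force: [2.0, 1.0, -8.2]
gripper_width: 0.0123
gripper_force: 5.0
```

It holds against an 8 N pull, so the catch has it. Letting go, reseating it with a light press and backing off.

Call:
jog_arm(deltas=[[[-1,0,0,-0.15,0],[-0.4,0,0,0,0],[-0.4,0,0,0,0],[-0.4,0,0,0,0],[-0.4,0,0,1.2,0],[-1,0,0,1,0],[-1,0,0,0,0],[-1,0,0,0,0]]])

```text
time_s: 31.08
tcp_pos: [0.526, -0.1511, 0.1102]
eef_rot: [-180.0, -0.0, 2.3]
contact_force: [-1.1, -0.1, -0.5]
gripper_width: 0.0027
gripper_force: 0.0
```

Call:
jog_arm(deltas=[[[-1,0,0,0,0],[-1,0,0,-0.8,0],[-1,0,0,-0.35,0],[-1,0,0,-0.1,0],[-1,0,0,0,0]]])

```text
time_s: 31.7
tcp_pos: [0.526, -0.1512, 0.0974]
eef_rot: [180.0, 0.0, 2.3]
contact_force: [0.1, -0.1, 1.0]
gripper_width: 0.0007
gripper_force: 0.0
```

Call:
jog_arm(deltas=[[[-1,0,0,-0.1,0],[-1,0,0,0,0]]])

```text
time_s: 31.95
tcp_pos: [0.5263, -0.1512, 0.0969]
eef_rot: [180.0, -0.0, 2.3]
contact_force: [-1.0, -0.6, 3.0]
gripper_width: 0.0006
gripper_force: 1.2
```

Call:
jog_arm(deltas=[[[-1,0,0,0.5,0],[-1,2.4,0.1,0,0],[-1,0,0,-0.4,0],[-1,0,0,0,0]]])

```text
time_s: 32.45
tcp_pos: [0.5493, -0.1501, 0.0971]
eef_rot: [-180.0, 0.1, 2.3]
contact_force: [0.2, -0.5, -0.7]
gripper_width: 0.0004
gripper_force: 0.0
```

Call:
jog_arm(deltas=[[[-1,0,0,-0.1,0],[-1,0,0,0,0]]])

```text
time_s: 32.7
tcp_pos: [0.5496, -0.1502, 0.0968]
eef_rot: [180.0, 0.0, 2.3]
contact_force: [-2.2, 0.4, 2.7]
gripper_width: 0.0005
gripper_force: 1.2
```

The ridge's front and rear touch heights agree (0.0968 and 0.0969), so the cover is level and latched. Retreating and handing in.

Call:
jog_arm(deltas=[[[-1,0,0,1,0],[-1,0,0,4,0],[-1,0,0,5,0],[-1,0,0,3,0],[-1,0,0,0,0],[-1,0,0,0,0]]])

```text
time_s: 33.45
tcp_pos: [0.5497, -0.15, 0.2265]
eef_rot: [-180.0, -0.0, 2.3]
contact_force: [-0.2, 0.4, -0.3]
gripper_width: 0.0006
gripper_force: 0.0
```

```bash
python3 -c "
from plant import r
print(r.get_state()['tcp_pos'],r.close_job())"
```

```text
the job is handed in; nothing more can be done
[ 0.54967135 -0.15004466  0.22648934] None
```

The battery cover is hooked under the brow, snapped under the catch and let go, and I handed the job in at about 33.5 s; no verdict came back. It held against an 8 N pull and touched level front to rear, but the last press after it had seated reached about 20 N, and I took no final picture of the bystanders.

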